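Switch on the extractor at its pull-to-unlock toggle

ROBOT

A 7-joint arm with a two-finger parallel gripper is mounted at the origin on the work surface. World frame = base frame: x ahead of the robot, y to its left, z up, the work surface at z = 0. Lengths are in m, angles in rad, forces in N, time in s.
With the tool pointing down it reaches from about 0.425 to 0.925 m from the base axis. Payload 6.8 kg.
Tool frame: the origin (TCP) lies on the front face of the gripper's body, between the roots of the fingers; the fingertips stand 73 mm ahead of it and the grasp point (between the pads) lies 54 mm ahead of it (env.nose_length is the distance from the TCP to the fingertips, in m); z points along the fingers, y is the line along which they close (so a half turn about z gives the same grasp; the last joint's range is limited). The gripper opens to 85 mm and grips with 20 to 120 N. Pads are 22 mm wide; open, the fingers measure 114 mm over their backs; the gripper's body (76 mm by 85 mm) begins 54 mm behind the grasp point. The pads swing forward as they close: fully open they stand 13 mm farther back than shut.
Start: joints at [-1.266, 0.477, 0.022, 1.555, -0.011, 1.109, -0.083], TCP at [0.271, 0.618, 0.304] pointing down, gripper open.
Joint ranges: [-2.96, 2.96], [-0.34, 2.1], [-1.41, 1.46], [0.24, 2.44], [-1.37, 4.51], [0.17, 1.92], [-2.96, 2.96]. Speed limits (rad/s): [2.39, 2.39, 3.14, 3.14, 3.14, 3.14, 3.14].

INTERFACE

Orientations are given as a unit quaternion [w, x, y, z].
In Python, from cell import env, kin, camera, calibration, job gives the robot as it stands. The module is installed in compiled form; this text tells all that it offers. Calls block until the motion is done:
- env.reach(position, orientation): joint-space move of the TCP to a pose.
- env.movel(position, velocity=0.15, rot=None, stop_force=None): straight line of the TCP; rot=None keeps the orientation; velocity is the mean speed in m/s. With stop_force (N) it stops when the force on the tool has changed by that much, and returns True; else False.
- env.goto_joints(angles): joint-space move.
- env.grip(opening, f_grip=None): finger opening in m; f_grip is the grip in N (None keeps the last); returns when the fingers have stopped.
- env.dwell(seconds).
- kin.inverse_kinematics(position, orientation): joint angles nearest the present ones, or None.
- env.get_state(): the state.
- camera(name): name is "scene" or "top" or "wrist"; returns (picture, depth): 480x640x3 uint8, blue, green, red; 480x640 float32, m along the optical axis (not along the pixel's ray), 0 where there is no reading.
- calibration(name): a dict with "fx", "fy", "cx", "cy" (pixels), "k1" (the pictures are not rectified: a ray, as slopes to the right and down, at radius r is drawn at 1 + k1 r^2 times it, then the intrinsics apply), "rvec" (rotation vector, rad) and "tvec" (3), from world to camera coordinates, as OpenCV has them. Camera axes: x right, y down, z forward; pixel columns grow to the right and rows downward; lengths in m; the calibration is good to about 2 mm. A picture is of the moment at which its call begins: read the wrist's pose just before it. calibration takes no time and is no camera call; for the wrist camera it gives the pose at the moment of the call.
A pose or a line that the arm cannot do raises env.PlanningError and nothing moves.
- job.job_done(): hands the job in; it is judged then, once.
The state is a dict: "time": time; "qpos": joint angles; "joint_velocities": joint speeds; "joint_torque": joint torques, N m; "tcp_pos": TCP position; "orientation": TCP orientation; "force": force on the tool from outside, world axes, zero at the start; "torque": the same for the moment, N m; "opening": finger opening in m; "gripper_force": force on a finger pad.
Only numpy, scipy, OpenCV 4.12 (cv2) and the standard library are available. Lean on these libraries where they do the work, as an engineer would, in place of code of your own. Each camera call takes 0.05 s, during which the arm holds its last target. There are 200 camera calls.

TASK

One of the two bench switch boxes is still off: its steel bat toggle leans towards the end with the cable gland. Grip that bat, gently pull it straight out of its lock until you feel its stop, swing it over to the opposite side and let go, so that it drops back into its lock and stays on. The box is not fastened down: do not lift it off the bench, tip it or drag it about, and leave the other switch box and the things around alone.

Things in the scene. Friction and masses are not known exactly. Their poses are not given: they have to be found in the camera images.
- fan_box: The fume extractor's switch, off at the start: loose grey steel box on the bench, 150 x 100 x 100 mm (x, y, z), 2.2 to 3.1 kg, not fastened. Origin: centre of its underside, z up. A black round cable gland (28 mm long) sticks out of its -x (OFF) end; the plain +x end is ON. A steel bat toggle stands out of the lid's slot and swings in the box's x-z plane. Both boxes look alike.
- fan_pivot (a point): centre of that bat's swing axis, which is parallel to the box's y: 45 mm above the box's underside, at its middle. LOCK: the bat swings only when pulled out along its own axis, away from the box, against a 3 to 4.5 N spring, and kept out. Pulled short it stays locked; pulled beyond its stop with more than the box's weight, it lifts the box.
- fan_tip (a point): free end of that bat, 140 mm from the swing axis when locked. Round steel taper, 12 mm thick at 66 mm from the axis (just above the lid), 19 mm at 134 mm. How far it pulls out differs each time, 8 to 23 mm, unseen: pull until the solid stop is felt; it is free to swing only in the last 2 mm before the stop. Let go at the far end, the spring draws it back into the lock.
- fan_toggle (a joint): angle of that bat in rad: 0 = leaning 26 degrees (0.45 rad) from vertical towards the gland end (off), 0.45 = upright, 0.9 = leaning 26 degrees towards the plain end (on). It snaps away from the middle with up to 0.23 N m (about 2 N at the bat), so it rests only at the two ends.
- saw_box: The dust collector's switch, already on, to be left so: loose grey steel box on the bench, 150 x 100 x 100 mm (x, y, z), 2.4 kg, not fastened. Origin: centre of its underside, z up. A black round cable gland (28 mm long) sticks out of its -x (OFF) end; the plain +x end is ON. A steel bat toggle stands out of the lid's slot and swings in the box's x-z plane. Both boxes look alike.
- saw_pivot (a point): centre of that bat's swing axis, which is parallel to the box's y: 45 mm above the box's underside, at its middle. LOCK: the bat swings only when pulled out along its own axis, away from the box, against a 3 to 4.5 N spring, and kept out. Pulled short it stays locked; pulled beyond its stop with more than the box's weight, it lifts the box.
- saw_tip (a point): free end of that bat, 140 mm from the swing axis when locked. Round steel taper, 12 mm thick at 66 mm from the axis (just above the lid), 19 mm at 134 mm. How far it pulls out differs each time, 8 to 23 mm, unseen: pull until the solid stop is felt; it is free to swing only in the last 2 mm before the stop. Let go at the far end, the spring draws it back into the lock.
- saw_toggle (a joint): angle of that bat in rad: 0 = leaning 26 degrees (0.45 rad) from vertical towards the gland end (off), 0.45 = upright, 0.9 = leaning 26 degrees towards the plain end (on). It snaps away from the middle with up to 0.23 N m (about 2 N at the bat), so it rests only at the two ends.
- vat: bystander: open aluminium tray, 130 x 85 x 35 mm; origin at the centre of its underside; leave it alone
- spool: bystander: filament spool lying flat, 180 mm diameter, 56 mm high; origin at the centre of its underside; leave it alone
- motor: bystander: square stepper motor standing shaft up, 57 x 57 mm, 80 mm high; origin at the centre of its underside; leave it alone
- bracket: bystander: aluminium L-bracket, foot 140 x 50 x 8 mm, upright plate 68 mm high at its -x end; origin at the centre of its underside; leave it alone

How it is judged:
By the outcome, as a careful person would: the job done as asked, in the order asked, and still so for the second after the job is handed in, with the robot touching nothing.
It also fails if it takes over 45 s, if anything falls off the work surface, if the arm or the gripper's body presses on something with over 40 N, if the wrist force passes 120 N, or if a joint passes its speed limit or range.

## Working session

There is one attempt and no reset: what is moved stays moved. The work goes in short steps, each a Python script; the robot and the scene stay as the last script left them, time stands still between calls to the robot, and variables do not carry over. Pictures are saved under pics/ and viewed, at most 10 in all, crops included, and the job is handed in when it is done.

```bash
mkdir -p pics; cat > h.py <<'E'
import numpy as np, cv2
from cell import env, kin, camera, calibration, job
from scipy.spatial.transform import Rotation as R
def world(cal, depth, u, v, d=None):
    K=np.array([[cal['fx'],0,cal['cx']],[0,cal['fy'],cal['cy']],[0,0,1.]])
    p=cv2.undistortPoints(np.array([[[u,v]]],float),K,np.array([cal['k1'],0,0,0.]))[0,0]
    if d is None:
        w=depth[int(v)-1:int(v)+2,int(u)-1:int(u)+2]; w=w[w>0]; d=np.median(w) if len(w) else np.nan
    return cv2.Rodrigues(np.array(cal['rvec'],float))[0].T@(np.array([p[0]*d,p[1]*d,d])-np.array(cal['tvec'],float).ravel())
E
python3 - <<'E'
from h import *
for n in ("scene","top"):
    c=calibration(n); p,d=camera(n); cv2.imwrite(f"pics/{n}.png",p); np.save(f"{n}.npy",d); np.save(f"{n}_cal.npy",c)
    print(n,c)
print(env.get_state())
E
```

```text
scene {'fx': 527.9021014575978, 'fy': 527.9021014575978, 'cx': 324.4867598399455, 'cy': 245.2539642554153, 'k1': -0.09315586407654938, 'rvec': array([ 2.24402826,  0.64675922, -0.31074305]), 'tvec': array([-0.47571075, -0.10690203,  1.44975111])}
top {'fx': 487.7678747555384, 'fy': 487.7678747555384, 'cx': 325.5832979353989, 'cy': 236.64956861563923, 'k1': -0.03416540529586214, 'rvec': array([ 2.15632924, -2.21907938,  0.0418491 ]), 'tvec': array([0.01876667, 0.60539563, 1.28909358])}
{'time': 0.1, 'qpos': array([-1.26609574,  0.47774228,  0.0223455 ,  1.5563577 , -0.01148727,
        1.10929498, -0.08309053]), 'joint_velocities': array([ 0.00022131,  0.00118637, -0.00029724, -0.00194788, -0.00157545,
       -0.00039282, -0.00056497]), 'joint_torque': array([ 4.31551409e-03, -5.97760963e+01,  1.61396876e+00, -2.81950396e+01,
        1.28937987e-02,  5.06037366e-03, -2.21780670e-05]), 'tcp_pos': array([0.27063354, 0.61791648, 0.30300408]), 'orientation': array([-1.04756444e-04,  2.04921912e-01,  9.78777967e-01, -8.30424042e-04]), 'force': array([ 0.6485884, -1.0147119, -0.1826858]), 'torque': array([-0.01231072, -0.05497084,  0.04973067]), 'gripper_force': 0.0, 'opening': 0.08550700515080427}
```

View pics/top.png

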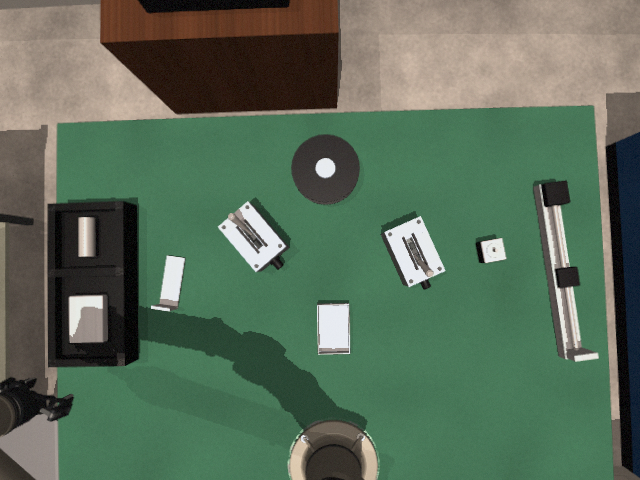

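View pics/scene.png

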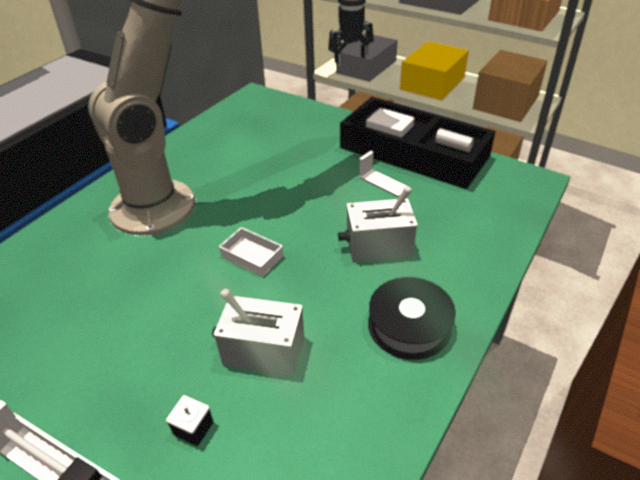

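The top view shows the right box at about (413,250). Its gland is at (426,284) and its bat tip at about (430,272), so it leans to the gland end and is the box still off. The left box's bat leans away from its gland, so it is on. I'll enlarge the right box.

```bash
python3 - <<'E'
from h import *
p=cv2.imread("pics/top.png"); cv2.imwrite("pics/topcrop.png",cv2.resize(p[200:300,360:460],None,fx=6,fy=6,interpolation=cv2.INTER_CUBIC))
d=np.load("top.npy"); c=np.load("top_cal.npy",allow_pickle=True).item()
# lid mask by height
u,v=np.meshgrid(range(360,460),range(195,300)); K=np.array([[c['fx'],0,c['cx']],[0,c['fy'],c['cy']],[0,0,1.]])
q=cv2.undistortPoints(np.stack([u,v],-1).reshape(-1,1,2).astype(float),K,np.array([c['k1'],0,0,0.]))[:,0]
z=d[v,u].ravel(); P=np.c_[q*z[:,None],z]-c['tvec']; W=P@cv2.Rodrigues(c['rvec'])[0]
m=(z>0)&(W[:,2]>.09)&(W[:,2]<.11)
print(m.sum(),W[m,2].mean(),cv2.minAreaRect(W[m,:2].astype(np.float32)))
t=(z>0)&(W[:,2]>.12)
print(t.sum()); i=np.argsort(W[t,2])[::-1][:200:6]; print(np.round(W[t][i],4)[:14])
E
```

```text
2167 0.09862689020483807 ((0.5592776536941528, -0.22057880461215973), (0.15018296241760254, 0.10132647305727005), 22.107837677001953)
109
[[ 0.503  -0.2375  0.1749]
 [ 0.5074 -0.2454  0.1712]
 [ 0.5122 -0.2388  0.1701]
 [ 0.5076 -0.2341  0.1691]
 [ 0.5026 -0.2459  0.168 ]
 [ 0.5026 -0.2436  0.1674]
 [ 0.5049 -0.2463  0.1664]
 [ 0.5145 -0.2399  0.165 ]
 [ 0.5046 -0.252   0.1614]
 [ 0.5122 -0.2337  0.1595]
 [ 0.5098 -0.232   0.1553]
 [ 0.5192 -0.233   0.1519]
 [ 0.5144 -0.2335  0.1485]
 [ 0.5144 -0.232   0.1434]]
```

View pics/topcrop.png

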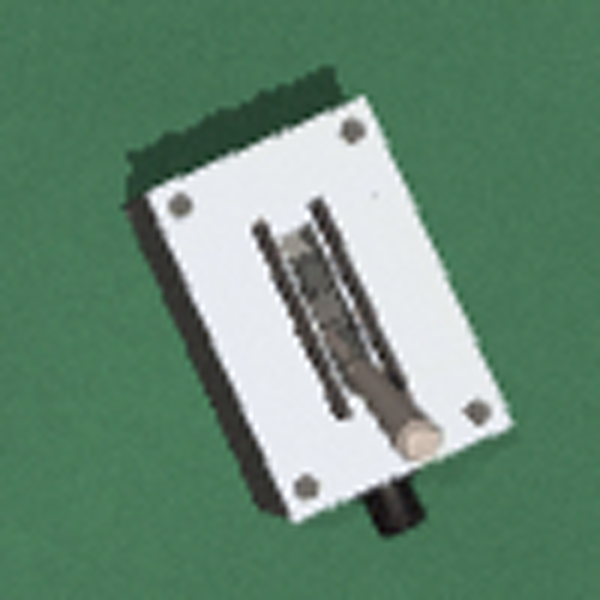

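The lid measures 150x101 mm at z=0.099, and the predicted tip (0.503,-0.244,0.171) matches the depth reading, so the yaw is about 22° and the gland end is -x. Next I'll check IK and hover on the bat's axis.

```bash
cat >> h.py <<'E'
PSI=np.radians(22.1); C=np.array([0.5593,-0.2206,0.0]); SGN=1
def pose(a,L,C=None,sgn=None,psi=None):
    """tool pose: grasp point at L from the pivot along a bat leaning a (rad, + = ON)"""
    C=globals()['C'] if C is None else C; s=SGN if sgn is None else sgn; psi=PSI if psi is None else psi
    ex=np.array([np.cos(psi),np.sin(psi),0]); ey=np.array([-np.sin(psi),np.cos(psi),0])
    b=np.sin(a)*ex+np.array([0,0,np.cos(a)]); y=s*ey; z=-b; x=np.cross(y,z)
    q=R.from_matrix(np.c_[x,y,z]).as_quat()
    return C+np.array([0,0,.045])+b*(L+.054), np.r_[q[3],q[:3]]
E
python3 - <<'E'
from h import *
c=np.load("top_cal.npy",allow_pickle=True).item()
R0=cv2.Rodrigues(c['rvec'])[0]
def atz(u,v,z):
    a=world(c,None,u,v,1.0); b=world(c,None,u,v,1.4); return a+(b-a)*(z-a[2])/(b[2]-a[2])
print("tip px",atz(429.7,273,.171+.004))
for s in (1,-1):
    for a,L in ((-.45,.26),(-.45,.115),(-.45,.14),(0,.14),(.45,.14),(.45,.25)):
        print(s,a,L,np.round(kin.inverse_kinematics(*pose(a,L,sgn=s)),2) if kin.inverse_kinematics(*pose(a,L,sgn=s)) is not None else None)
E
```

```text
tip px [ 0.50521744 -0.24153157  0.175     ]
1 -0.45 0.26 [ 1.5   0.23 -0.98  2.01 -0.25  0.74  2.68]
1 -0.45 0.115 [ 1.15  0.46 -0.78  2.08 -0.05  0.42  2.48]
1 -0.45 0.14 [-0.39  0.69  1.28  2.16 -1.34  1.1  -2.67]
1 0 0.14 [-0.17  0.48  0.6   1.83 -0.33  0.93  2.53]
1 0.45 0.14 [-0.11  0.73  0.36  1.44  0.01  1.38  2.16]
1 0.45 0.25 [-0.12  0.72  0.36  1.23  0.01  1.61  2.16]
-1 -0.45 0.26 [-0.33  0.16  1.08  2.11 -0.73  0.89  0.  ]
-1 -0.45 0.115 [-0.16  0.48  0.85  2.16 -1.2   0.79  0.36]
-1 -0.45 0.14 [-0.15  0.42  0.85  2.15 -1.11  0.78  0.29]
-1 0 0.14 [-0.48  0.7   1.12  1.85 -0.73  1.07 -0.25]
-1 0.45 0.14 [-0.37  0.88  0.86  1.47 -0.32  1.39 -0.69]
-1 0.45 0.25 [-0.36  0.85  0.89  1.26 -0.3   1.62 -0.72]
```

```bash
sed -i 's/SGN=1/SGN=-1/' h.py; python3 - <<'E'
from h import *
env.reach(*pose(-.45,.24))
s=env.get_state(); print(s['time'],s['tcp_pos'],pose(-.45,.24)[0],np.round(s['qpos'],2),s['force'])
c=calibration("wrist"); p,d=camera("wrist"); cv2.imwrite("pics/w1.png",p)
np.save("w1.npy",d); np.save("w1_cal.npy",c)
K=np.array([[c['fx'],0,c['cx']],[0,c['fy'],c['cy']],[0,0,1.]])
b=(pose(-.45,1.)[0]-pose(-.45,0.)[0]); P=C+[0,0,.045]
pts=np.array([P+b*L for L in (.066,.1,.14)])
print(cv2.projectPoints(pts,c['rvec'],c['tvec'],K,np.array([c['k1'],0,0,0.]))[0][:,0])
E
```

```text
3.25 [ 0.4413974  -0.26805349  0.30969599] [ 0.44081564 -0.26871151  0.30973145] [-0.32  0.22  1.08  2.12 -0.82  0.88  0.07] [ 0.61594824  0.85294706 -0.13681407]
[[318.03763226 218.81609052]
 [318.1212264  231.18834574]
 [318.248637   250.06468341]]
```

View pics/w1.png

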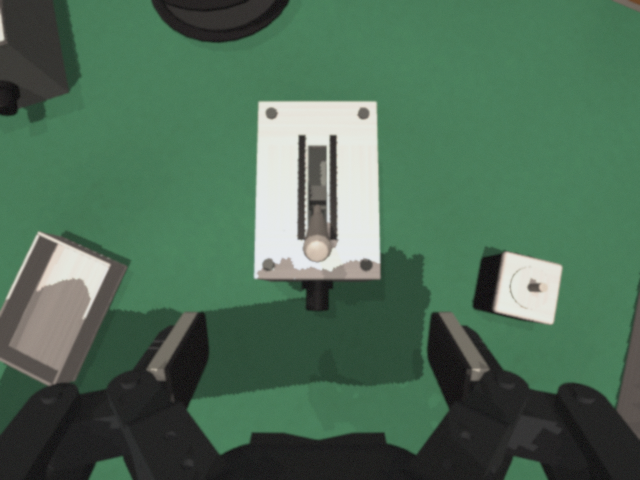

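The bat tip is at (316.5,248) against a predicted (318.2,250), so the model is within about 1 mm. The box sits square and centred between the fingers. I'll approach along the bat's axis and grip.

```bash
python3 - <<'E'
from h import *
env.grip(.05)
print(env.movel(pose(-.45,.113)[0],velocity=.06,stop_force=8))
s0=env.get_state(); print(s0['time'],s0['tcp_pos']-pose(-.45,.113)[0],s0['force'])
env.grip(.0,40); env.dwell(.2)
s=env.get_state(); print(s['time'],s['opening'],s['gripper_force'],s['force'],s['torque'])
c=calibration("wrist"); p,d=camera("wrist"); cv2.imwrite("pics/w2.png",p)
E
```

```text
False
6.0083 [ 1.06699315e-05 -1.14498175e-04  2.31372074e-04] [-0.06305546  0.55363087 -0.24017226]
6.6083 0.016653448756571314 38.78797498298809 [-2.75790549  0.92372003  5.50698211] [0.25247593 0.57285942 0.27719109]
```

View pics/w2.png

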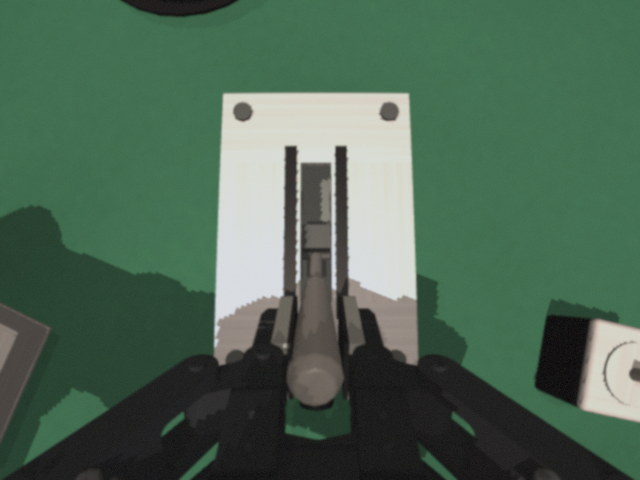

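The bat is centred between the pads, with its tip at (315,380). The 16.7 mm width puts the grip at L≈111 mm, as planned. I'll pull in small steps and watch the axial force.

```bash
python3 - <<'E'
from h import *
b=pose(-.45,1.)[0]-pose(-.45,0.)[0]; L=.113
for i in range(50):
    L+=.0006; env.movel(pose(-.45,L)[0],velocity=.012)
    s=env.get_state(); f=s['force']@b; act=(s['tcp_pos']-pose(-.45,.113)[0])@b
    print(f"{1e3*(L-.113):.1f} {1e3*act:.2f} f={f:.2f} lat={np.linalg.norm(s['force']-f*b):.2f} t={s['time']:.2f}")
    if f<-7.5: break
print(s['opening'],s['torque'])
E
```

```text
0.6 0.27 f=0.09 lat=1.44 t=6.91
1.2 0.86 f=-3.71 lat=1.52 t=7.16
1.8 1.70 f=-3.20 lat=2.18 t=7.41
2.4 2.36 f=-3.93 lat=1.51 t=7.66
3.0 3.00 f=-3.58 lat=2.76 t=7.91
3.6 3.61 f=-4.02 lat=1.93 t=8.16
4.2 4.20 f=-3.25 lat=1.99 t=8.41
4.8 4.81 f=-3.66 lat=1.78 t=8.66
5.4 5.43 f=-4.23 lat=3.14 t=8.91
6.0 6.01 f=-4.01 lat=2.63 t=9.16
6.6 6.64 f=-3.93 lat=1.80 t=9.41
7.2 7.24 f=-4.58 lat=2.52 t=9.66
7.8 7.83 f=-3.50 lat=2.50 t=9.91
8.4 8.43 f=-4.92 lat=1.42 t=10.16
9.0 9.04 f=-3.72 lat=2.93 t=10.41
9.6 9.63 f=-3.35 lat=2.87 t=10.66
10.2 10.22 f=-4.03 lat=2.58 t=10.91
10.8 10.84 f=-3.96 lat=2.84 t=11.16
11.4 11.43 f=-3.55 lat=2.29 t=11.41
12.0 12.01 f=-3.94 lat=2.34 t=11.66
12.6 12.62 f=-4.42 lat=3.07 t=11.91
13.2 13.23 f=-3.71 lat=2.00 t=12.16
13.8 13.84 f=-4.75 lat=1.86 t=12.41
14.4 14.43 f=-4.91 lat=2.38 t=12.66
15.0 15.03 f=-3.77 lat=2.19 t=12.91
15.6 15.63 f=-3.93 lat=2.31 t=13.16
16.2 16.23 f=-4.10 lat=1.65 t=13.41
16.8 16.84 f=-4.08 lat=2.29 t=13.66
17.4 17.42 f=-4.59 lat=1.77 t=13.91
18.0 18.03 f=-4.44 lat=2.08 t=14.16
18.6 18.62 f=-4.35 lat=2.63 t=14.41
19.2 19.23 f=-5.54 lat=2.37 t=14.66
19.8 19.82 f=-4.88 lat=2.38 t=14.91
20.4 20.16 f=-8.16 lat=1.98 t=15.16
0.016582374620502452 [0.17539311 0.53512789 0.12581627]
```

The solid stop came at about 20 mm, with 8 N axial against a plateau of about 4 N. I'll swing in small arc steps, holding it lightly against the stop.

```bash
python3 - <<'E'
from h import *
L=.113+.0200
for a in np.arange(-.45,.4501,.05):
    try: env.movel(*(lambda p:(p[0],.05,p[1]))(pose(a,L)))
    except env.PlanningError as e: print("plan",a,e); break
    s=env.get_state(); b=pose(a,1.)[0]-pose(a,0.)[0]; f=s['force']@b; t=np.cross(b,[np.sin(PSI),-np.cos(PSI),0]); t=np.array([np.cos(PSI)*np.cos(a),np.sin(PSI)*np.cos(a),-np.sin(a)])
    ft=s['force']@t
    print(f"a={a:.2f} L={L*1e3:.1f} f={f:.2f} swing={ft:.2f} side={s['force']@[-np.sin(PSI),np.cos(PSI),0]:.2f} t={s['time']:.2f}")
    if abs(ft)>9: print("stop"); break
    if f<-8.5: L-=.0004
    elif f>-5.2: L+=.0003
c=calibration("wrist"); p,d=camera("wrist"); cv2.imwrite("pics/w3.png",p)
print(np.round(s['qpos'],2),s['opening'])
E
```

```text
a=-0.45 L=133.0 f=-6.27 swing=0.40 side=2.28 t=15.41
a=-0.40 L=133.0 f=-4.71 swing=-1.68 side=1.08 t=15.74
a=-0.35 L=133.3 f=-6.85 swing=0.20 side=1.39 t=16.07
a=-0.30 L=133.3 f=-5.56 swing=-0.23 side=3.32 t=16.41
a=-0.25 L=133.3 f=-4.66 swing=1.26 side=2.22 t=16.74
a=-0.20 L=133.6 f=-4.92 swing=0.33 side=1.83 t=17.08
a=-0.15 L=133.9 f=-4.60 swing=0.52 side=2.47 t=17.43
a=-0.10 L=134.2 f=-4.52 swing=1.12 side=1.47 t=17.77
a=-0.05 L=134.5 f=-6.43 swing=0.55 side=1.61 t=18.11
a=-0.00 L=134.5 f=-8.35 swing=1.63 side=1.40 t=18.45
a=0.05 L=134.5 f=-8.98 swing=2.54 side=1.42 t=18.79
a=0.10 L=134.1 f=-5.53 swing=2.92 side=2.27 t=19.13
a=0.15 L=134.1 f=-4.70 swing=3.70 side=2.61 t=19.48
a=0.20 L=134.4 f=-6.85 swing=2.22 side=2.31 t=19.82
a=0.25 L=134.4 f=-10.52 swing=1.75 side=2.34 t=20.16
a=0.30 L=134.0 f=-11.36 swing=2.70 side=0.62 t=20.50
a=0.35 L=133.6 f=-11.29 swing=2.76 side=1.08 t=20.84
a=0.40 L=133.2 f=-10.78 swing=2.73 side=0.19 t=21.18
a=0.45 L=132.8 f=-8.09 swing=1.28 side=1.03 t=21.52
[-0.47  1.01  1.1   1.48 -0.51  1.44 -0.52] 0.016702015538451017
```

View pics/w3.png

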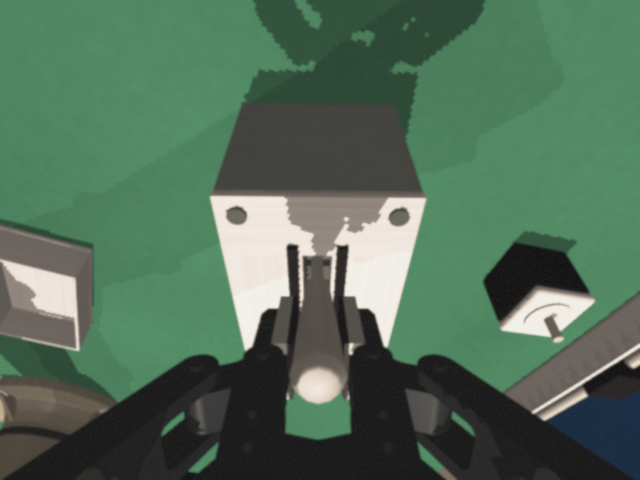

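The bat now leans to the plain end, with its tip at (318,385), and the box is still flat. I'll let go, retreat along the bat's axis and check.

```bash
python3 - <<'E'
from h import *
env.grip(.06); env.dwell(.4); s=env.get_state(); print(s['opening'],s['force'])
env.movel(pose(.45,.24)[0],velocity=.1); env.dwell(.3)
s=env.get_state(); print(s['time'],s['tcp_pos']); d0,dd=camera("wrist")
c=calibration("wrist")
K=np.array([[c['fx'],0,c['cx']],[0,c['fy'],c['cy']],[0,0,1.]]); b=pose(.45,1.)[0]-pose(.45,0.)[0]
print("tip expected locked/out",cv2.projectPoints(np.array([C+[0,0,.045]+b*.14,C+[0,0,.045]+b*.16]),c['rvec'],c['tvec'],K,np.array([c['k1'],0,0,0.]))[0][:,0])
t,_=camera("top"); w=cv2.resize(t[200:300,360:460],None,fx=4,fy=4); cv2.imwrite("pics/after.png",np.hstack([cv2.resize(d0,(400,300)),cv2.resize(w,(300,300))]))
u,v=np.meshgrid(range(280,360),range(180,320))
q=cv2.undistortPoints(np.stack([u,v],-1).reshape(-1,1,2).astype(float),K,np.array([c['k1'],0,0,0.]))[:,0]
z=dd[v,u].ravel(); W=(np.c_[q*z[:,None],z]-np.ravel(c['tvec']))@cv2.Rodrigues(c['rvec'])[0]
r=(W-C-[0,0,.045])@b; m=(z>0)&(r>.12); print(m.sum(),np.percentile(r[m],[50,95]),W[m].mean(0),C+[0,0,.045]+b*.14)
E
```

```text
0.05986038004953988 [-0.28310796 -0.02232176 -0.53754335]
23.975 [ 0.67766369 -0.17246529  0.30947319]
tip expected locked/out [[317.80513682 250.08522889]
 [317.85600541 262.01866734]]
754 [0.13721061 0.13926869] [ 0.6139574  -0.19853711  0.16679229] [ 0.61572112 -0.19768976  0.17106259]
```

View pics/after.png

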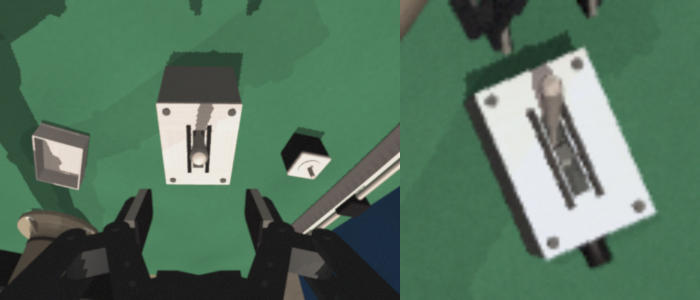

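The bat leans to the plain end. Its tip is at 139 mm from the axis, so it is back in its lock, and the box is where it was. I'm handing in.

```bash
python3 -c "
from h import *
print(job.job_done())"
```

```text
the job is handed in; nothing more can be done
None
```

The fume extractor's switch (fan_box) is on and its bat is back in its lock at the plain end; the box did not visibly move, nothing else was touched, and the job was handed in at about 24 s.

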